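# Tap a bearing cup square into its housing

### The job

The steel bearing cup has been started square in the tight bore of the cast housing. Take the brass drift out of the tool block and use its tip to drive the cup gently down, a little at a time on alternate sides of its rim so that it never cocks, until it sits solid on the shoulder in the bore all the way round; do not lean on it hard once it has bottomed or touch it with the gripper. Then stand the drift back in the tool block and leave the rest of the bench as it is.

Things in the scene. Friction and masses are not known exactly. Their poses are not given: they have to be found in the camera images.
- housing: heavy dark cast-iron bearing housing, fixed between bench dogs: square 130 mm flange 16 mm thick, on it a round boss 104 mm across whose bright top face is 50 mm above the bench. Origin: centre of its underside on the bench; z up. A vertical blind bore of 80 mm runs down the origin's axis
- bore_mouth (a point): centre of the bore's mouth, level with the housing's top face (50 mm above the bench). Down in the bore is the shoulder the cup must sit on, a ledge of 60 mm inside diameter. Its depth under the face differs from casting to casting, 17 to 25 mm, and is not known: it must be felt
- cup: loose plain steel ring (bearing cup), 80 mm outside diameter, 16 mm tall, flat top rim 7 mm wide (inside diameter 66 mm), 0.2 kg, open through. Origin: centre of its underside; z along its axis, up. It starts upright in the bore with 11 to 12 mm of it inside, the rest above the face. Seated, its underside lies on the shoulder and its rim is 1 to 9 mm below the face
- cup_rim (a point): centre of the cup's rim circle, 16 mm above its origin. The bore grips the cup by friction: a push at one place on the rim moves it at some 5 to 11 N; that side sinks as the tool goes, the far edge stays or rises a little (about 1 degree of tilt per mm pushed), and it stays where left. On the shoulder it goes solid: 15 to 20 N no longer moves it; over 35 N, knocks included, harms it
- drift: loose stepped brass drift (round punch) standing upright in one of the two holes of the tool block: 138 mm long, 14 mm thick shank, the lowest 34 mm 10 mm thick with a flat tip; 0.17 kg. Origin: centre of the flat tip at its lower end; z along it towards the top. It stands on the hole's bottom, so 88 mm of it show above the block
- drift_top (a point): centre of the drift's upper end, 138 mm from its tip
- block: fixed dark wooden tool block, 66 x 150 x 60 mm tall. Origin: centre of its underside on the bench; y along its length, z up. Two round upright holes of 19 mm, 50 mm deep, chamfered, at y = +40 and -40 mm; one holds the drift, the other the punch
- hole0 (a point): centre of the mouth of the hole at y = +40 mm of the block, 60 mm above the bench
- hole1 (a point): centre of the mouth of the hole at y = -40 mm of the block, 60 mm above the bench
- punch: bystander: loose steel pin punch standing in the other hole, 11 mm thick and 108 mm long, narrowed to 7 mm for the top 23 mm, so thinner and shorter than the drift. Origin: centre of its lower end
- cone: bystander: loose roller cone of the bearing lying on the bench, 68 mm across, 18 mm tall. Origin: centre of its underside
- tin: bystander: loose grease tin, 72 mm across, 75 mm tall. Origin: centre of its underside
- plane: bystander: loose wooden hand plane, 240 x 62 mm, 140 mm tall with its iron. Origin: centre of its sole
Things that resemble listed ones, but are neither listed nor needed, are in the scene too. Several things have the shape of the block; the one meant has the colours described above.

How it is judged:
By the outcome, as a careful person would: the job done as asked, in the order asked, and still so for the second after the job is handed in, with the robot touching nothing.
It also fails if it takes over 72 s, if anything falls off the work surface, if the arm or the gripper's body presses on something with over 40 N, if the wrist force passes 120 N, or if a joint passes its speed limit or range.

### The arm

A 7-joint arm with a two-finger parallel gripper is mounted at the origin on the work surface. World frame = base frame: x ahead of the robot, y to its left, z up, the work surface at z = 0. Lengths are in m, angles in rad, forces in N, time in s.
With the tool pointing down it reaches from about 0.425 to 0.875 m from the base axis. Payload 4.7 kg.
Tool frame: the origin (TCP) lies at the very end of the fingers, on their centre line; the grasp point (between the pads) lies 19 mm behind it; z points along the fingers, y is the line along which they close (so a half turn about z gives the same grasp; the last joint's range is limited). The gripper opens to 87 mm and grips with 3 to 60 N. Pads are 19 mm wide; open, the fingers measure 117 mm over their backs; the gripper's body (75 mm by 190 mm) begins 51 mm behind the grasp point.
Start: joints at [0.014, 0.321, -0.07, 1.45, 0.023, 1.371, -0.057], TCP at [0.65, -0, 0.223] pointing down, gripper open.
Joint ranges: [-2.86, 2.86], [-0.3, 2.09], [-1.38, 1.24], [0.06, 2.45], [-1.56, 4.7], [0.09, 2.05], [-2.69, 2.69]. Speed limits (rad/s): [2.57, 2.57, 3.14, 3.14, 3.14, 3.14, 3.14].

### API

Orientations are given as a rotation vector (axis times angle).
In Python, from bench import ctrl, get_image, job gives the robot as it stands.
- The arm moves only by the shell command python3 -m crank 'ROWS' [FORCE]. ROWS is JSON, a list that holds one entry, the list of rows, each a list of 5 numbers: the shift along the tool's x, y, z in mm, then the turn about the tool's z in rad, then the closure, from -1 (fully open) to 1 (shut), so that 0 is half open. A call has 1 to 10 rows; each row shifts and turns the commanded pose from where the row before left it, along the tool's axes as they then stand; what a row does not reach is not made up. A row lasts 1/12 s, in which the tool goes at most 41.7 mm and 7.16 degrees, less where a joint would pass 70% of its speed; a pose out of reach is approached as far as the arm can. A call with a gripper value outside its range is refused whole. The fingers move at their own pace and stop on an object; FORCE is the grip in N (left out, the last holds). Time passes only in rows, so rows that do not move let the fingers close. It gives the time, the measured TCP pose, the force, the opening and the grip force at its end, in the units of the state.
- ctrl.get_state(): the state, without advancing time (a new reading comes with each control period).
- get_image(name): name is "scene" or "side" or "wrist"; returns a dict with "pixels" (420x560x3 uint8, red, green, blue), "fx", "fy", "cx", "cy" (pixels), "T" (4x4, takes a point from camera to world coordinates); the wrist camera has in their place "T_tool_cam" (4x4, takes a point from camera to tool coordinates, whose origin is the TCP and whose axes are the flange's). Camera axes: x right, y down, z forward; pixel columns grow to the right and rows downward; lengths in m; the calibration is good to about 2 mm. A picture is of the moment at which its call begins: read the wrist's pose just before it. There is no depth.
- job.close_job(): hands the job in; it is judged then, once.
The state is a dict: "time": time; "joint_positions": joint angles; "qd": joint speeds; "joint_torque": joint torques, N m; "position": TCP position; "tool_rot": TCP orientation; "ft_force": force on the tool from outside, world axes, zero at the start; "torque": the same for the moment, N m; "grip_width": opening from 0.0 (shut) to 1.0 (fully open); "grip_force": force on a finger pad.
Only numpy, scipy, OpenCV 4.12 (cv2) and the standard library are available. Lean on these libraries where they do the work, as an engineer would, in place of code of your own. Each camera call takes 0.05 s, during which the arm holds its last target. There are 200 camera calls.

## Working session

There is one attempt and no reset: what is moved stays moved. The work goes in short steps, Python scripts to look and compute and a shell command to move; the robot and the scene stay as the last step left them, time stands still between calls to the robot, and variables do not carry over. Pictures are saved under pics/ and viewed, at most 10 in all, crops included, and the job is handed in when it is done.

```bash
ls; mkdir -p pics
cat > h.py <<'E'
import numpy as np,cv2
from bench import ctrl,get_image,job
from scipy.spatial.transform import Rotation as R
def snap(n,f=None):
    s=ctrl.get_state(); im=get_image(n)
    if 'T' not in im:
        T=np.eye(4);T[:3,:3]=R.from_rotvec(s['tool_rot']).as_matrix();T[:3,3]=s['position'];im['T']=T@np.array(im['T_tool_cam'])
    im['T']=np.array(im['T'])
    if f: cv2.imwrite(f'pics/{f}.png',im['pixels'][:,:,::-1]); np.savez(f'pics/{f}.npz',**{k:np.array(v) for k,v in im.items()})
    return im
def ray(im,u,v):
    d=im['T'][:3,:3]@np.array([(u-im['cx'])/im['fx'],(v-im['cy'])/im['fy'],1.]);return im['T'][:3,3],d/np.linalg.norm(d)
def onz(im,u,v,z):
    o,d=ray(im,u,v);return o+d*(z-o[2])/d[2]
def proj(im,p):
    c=np.linalg.inv(im['T'])@np.append(p,1);return np.array([im['fx']*c[0]/c[2]+im['cx'],im['fy']*c[1]/c[2]+im['cy']])
def meet(im1,a,im2,b):
    o1,d1=ray(im1,*a);o2,d2=ray(im2,*b)
    t=np.linalg.lstsq(np.c_[d1,-d2],o2-o1,rcond=None)[0];p,q=o1+d1*t[0],o2+d2*t[1];return (p+q)/2,np.linalg.norm(p-q)
E
python3 - <<'E'
from h import *
for n in('scene','side','wrist'):
    im=snap(n,n+'0');print(n,im['T'].round(3).tolist(),im['fx'],im['cx'],im['cy'])
s=ctrl.get_state();print(s)
a=[cv2.imread(f'pics/{n}0.png') for n in('scene','side')]
E
```

```text
pics
scene [[-0.412, 0.764, -0.496, 1.009], [0.911, 0.349, -0.219, 0.24], [0.006, -0.542, -0.84, 0.871], [0.0, 0.0, 0.0, 1.0]] 382.7024237151444 276.3733109074754 213.2953195954885
side [[0.999, -0.034, 0.021, 0.543], [-0.037, -0.584, 0.811, -0.721], [-0.015, -0.811, -0.585, 0.651], [0.0, 0.0, 0.0, 1.0]] 473.2078707980646 274.8575469804706 207.39350130083935
wrist [[1.0, -0.001, -0.002, 0.649], [-0.001, -0.962, -0.274, 0.075], [-0.002, 0.274, -0.962, 0.384], [0.0, 0.0, 0.0, 1.0]] 323.77365874961015 282.3038428629283 211.5882433766651
{'time': 0.15, 'joint_positions': array([ 0.01411544,  0.32165047, -0.07014291,  1.45139063,  0.02258581,
        1.37079628, -0.0568801 ]), 'qd': array([-0.00210643, -0.00237243,  0.00058674, -0.00421607, -0.00044599,
       -0.00059961,  0.00010783]), 'joint_torque': array([ 2.16972071e-04, -4.91794288e+01, -4.04079035e-01, -3.12878716e+01,
       -6.39387709e-02,  4.04033612e-02,  9.90178205e-05]), 'position': array([ 6.49583095e-01, -1.48717847e-05,  2.21716750e-01]), 'tool_rot': array([-2.22064988e+00, -2.22082999e+00,  1.67663857e-03]), 'ft_force': array([ 0.72593002, -0.07059419,  0.88929249]), 'torque': array([-0.03098298, -0.02126085, -0.04306656]), 'grip_force': 0.0, 'grip_width': 0.9993098375586017}
```

View pics/scene0.png

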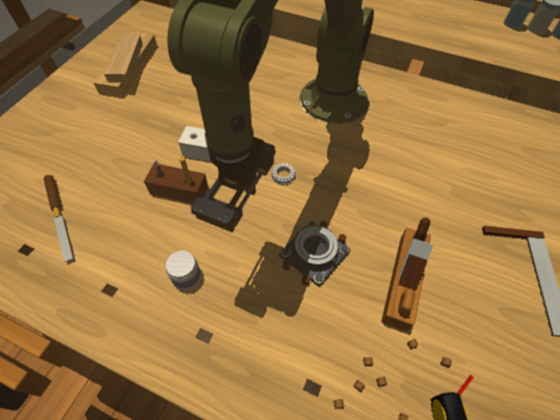

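View pics/side0.png

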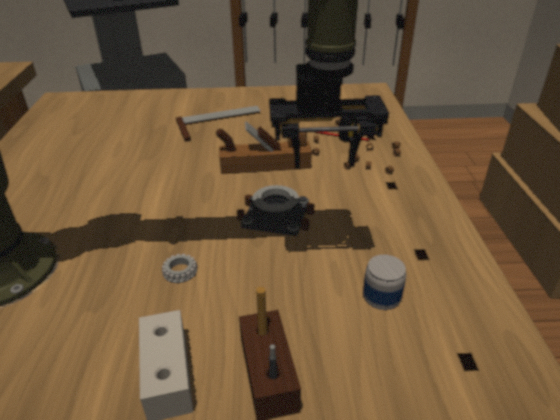

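The scene shows the housing with its cup at about (318,245), the wooden block with the drift top at about (182,158), and the white decoy block. In the side view the housing is at (275,197), the drift top at (261,291) and the punch top at (272,347).

Run:
```python
from h import *
L=lambda f:dict(np.load(f'pics/{f}.npz'))
A,B,W=L('scene0'),L('side0'),L('wrist0')
print('drift',meet(A,(182,158),B,(261,291)),onz(B,261,291,.148))
print('punch',meet(A,(158,163),B,(272,347)),onz(B,272,347,.118))
print('rim',onz(A,318,242,.055),onz(B,276,199,.055))
for z in(.05,.055):print(proj(W,np.append(onz(B,276,199,z)[:2],z)))
for n,b in(('scene0',(140,130,80,80)),('side0',(210,280,110,140))):
    x,y,w,h=b;im=cv2.imread(f'pics/{n}.png')[y:y+h,x:x+w];cv2.imwrite(f'pics/c_{n}.png',cv2.resize(im,None,fx=4,fy=4,interpolation=2))
c=[cv2.resize(cv2.imread(f'pics/c_{n}.png'),(380,380*h//w)) for n,w,h in(('scene0',80,80),('side0',110,140))]
H=max(i.shape[0] for i in c);c=[cv2.copyMakeBorder(i,0,H-i.shape[0],0,0,0) for i in c]
cv2.imwrite('pics/cc.png',np.hstack(c))
```

```text
drift (array([ 0.53163227, -0.22860885,  0.14672315]), np.float64(0.003279282512035646)) [ 0.53309552 -0.23097964  0.148     ]
punch (array([ 0.54569176, -0.30027791,  0.10879072]), np.float64(0.0012557864451019207)) [ 0.54619316 -0.30778108  0.118     ]
rim [0.56046818 0.15337574 0.055     ] [0.56796341 0.13705433 0.055     ]
[196.22151656  41.64097498]
[195.17570458  49.00544633]
```

View pics/cc.png

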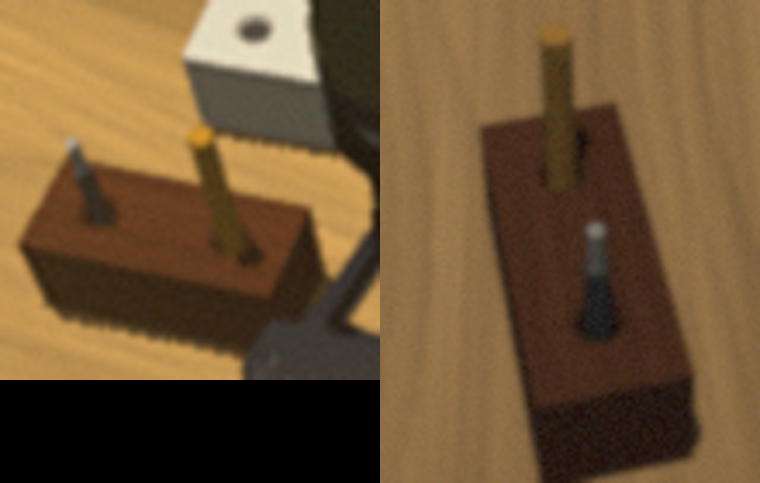

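View pics/wrist0.png

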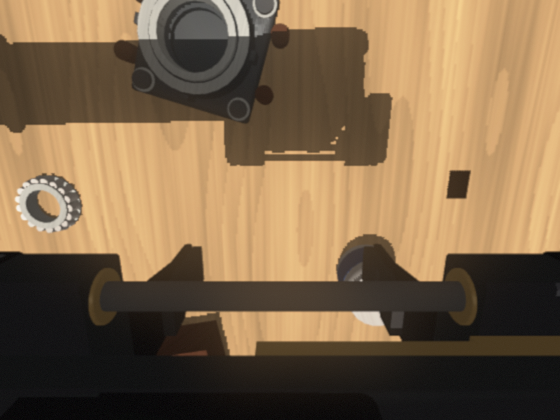

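The crops show the drift top at scene (182,158) / side (261,290) and triangulate to its expected 148 mm height within 2 mm. The punch is in the other hole. In the wrist view the cup ring is at about (196,37). I'm going above the drift.

```bash
python3 -m crank '[[[-23,-11.8,0,0,-1],[-23,-11.8,0,0,-1],[-23,-11.8,0,0,-1],[-23,-11.8,0,0,-1],[-23,-11.8,0,0,-1],[-23,-11.8,0,0,-1],[-23,-11.8,0,0,-1],[-23,-11.8,0,0,-1],[-23,-11.8,0,0,-1],[-23,-11.8,0,0,-1]]]' 50
python3 -m crank '[[[0,0,0,0,-1]]]'
python3 - <<'E'
from h import *
w=snap('wrist','w1');s=ctrl.get_state();print(s['position'],s['tool_rot'])
a=snap('scene','s1')
hsv=cv2.cvtColor(w['pixels'],cv2.COLOR_RGB2HSV)
print(proj(w,[.532,-.2295,.148]))
# relaxed view of the housing from scene: bright ring
E
```

```text
time: 0.98
position: [0.5311, -0.231, 0.2223]
tool_rot: [-2.221, -2.221, 0.0]
ft_force: [-0.7, 0.3, 0.2]
grip_width: 1.002
grip_force: 0.0
time: 1.07
position: [0.5284, -0.2369, 0.2225]
tool_rot: [2.231, 2.211, -0.006]
ft_force: [0.2, -0.3, 0.0]
grip_width: 1.003
grip_force: 0.0
[ 0.53000089 -0.23372748  0.22242222] [ 2.22825809  2.21425396 -0.00248099]
[288.37788026 210.93215994]
```

View pics/w1.png

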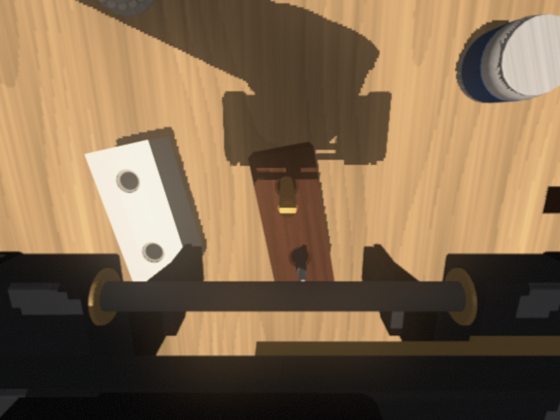

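The drift top is at (288,210), where predicted. Next: descend, then grip.

```bash
python3 -m crank '[[[0,0,10,0,-1],[0,0,20,0,-1],[0,0,20,0,-1],[0,0,20,0,-1],[0,0,20,0,-1],[0,0,20,0,-1],[0,0,12,0,-1],[0,0,6,0,-1],[0,0,3,0,-1],[0,0,0,0,0]]]' 50
python3 -m crank '[[[0,0,0,0,0.5],[0,0,0,0,0.7],[0,0,0,0,1],[0,0,0,0,1],[0,0,0,0,1],[0,0,0,0,1],[0,0,0,0,1],[0,0,0,0,1]]]' 50
```

```text
time: 2.0
position: [0.5323, -0.2295, 0.0913]
tool_rot: [-2.22, -2.222, 0.0]
ft_force: [0.4, -0.9, 0.4]
grip_width: 0.976
grip_force: 0.0
time: 2.67
position: [0.532, -0.23, 0.0916]
tool_rot: [2.221, 2.221, 0.0]
ft_force: [-0.3, -0.7, -0.1]
grip_width: 0.408
grip_force: 0.0
```

```bash
python3 -m crank '[[[0,0,0,0,1],[0,0,0,0,1],[0,0,0,0,1],[0,0,0,0,1],[0,0,0,0,1],[0,0,0,0,1],[0,0,0,0,1]]]' 50
```

```text
time: 3.25
position: [0.5321, -0.23, 0.0916]
tool_rot: [2.221, 2.221, 0.0]
ft_force: [0.1, 0.4, -0.6]
grip_width: 0.148
grip_force: 50.0
```

```bash
python3 -m crank '[[[0,0,-6,0,1],[0,0,-12,0,1],[0,0,-18,0,1],[0,0,-20,0,1],[0,0,-20,0,1],[0,0,-20,0,1],[0,0,-18,0,1],[0,0,-12,0,1],[0,0,-6,0,1],[0,0,0,0,1]]]' 50
python3 -m crank '[[[10,1,0,0,1],[25,3,0,0,1],[38,5,0,0,1],[40,5,0,0,1],[40,5,0,0,1],[40,5,0,0,1],[40,4,0,0,1],[32,3,0,0,1],[18,2,0,0,1],[7,1,0,0,1]]]'
python3 -m crank '[[[0,0,0,0,1],[0,0,0,0,1],[0,0,0,0,1],[0,0,0,0,1]]]'
python3 - <<'E'
from h import *
print(ctrl.get_state()['position'])
W=snap('wrist','w2');A=snap('scene','s2');B=snap('side','d2')
def crop(f,x,y,w,h):
    i=cv2.imread(f'pics/{f}.png')[y:y+h,x:x+w];return cv2.resize(i,(390,390*h//w),interpolation=2)
c=[crop('w2',80,20,330,330),crop('d2',180,60,200,200)]
cv2.imwrite('pics/c2.png',np.hstack(c))
E
```

```text
time: 4.08
position: [0.5327, -0.2303, 0.2254]
tool_rot: [2.22, 2.22, 0.002]
ft_force: [-0.1, 0.7, -1.9]
grip_width: 0.153
grip_force: 50.0
time: 4.92
position: [0.5645, 0.0658, 0.2219]
tool_rot: [-2.211, -2.227, 0.001]
ft_force: [0.8, 0.9, -1.3]
grip_width: 0.148
grip_force: 50.0
time: 5.25
position: [0.566, 0.0575, 0.2233]
tool_rot: [2.225, 2.217, -0.002]
ft_force: [-0.6, -0.1, -1.9]
grip_width: 0.152
grip_force: 50.0
[0.56597251 0.05745593 0.22332382]
```

View pics/c2.png

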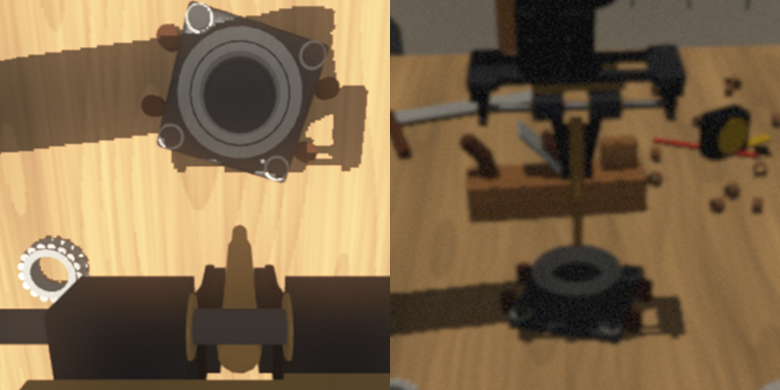

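The cup ring is centred near wrist pixel (283,100), and the drift's tip near wrist (282,213) / side (276,186). It hangs straight. Next I fit circles to the ring edges.

```bash
cat >> h.py <<'E'
from scipy.optimize import least_squares
def circ(im,c0,z,rlo,rhi,sgn,skip=None):
    """strongest radial edge (sign) between rlo,rhi mm about c0 on plane z -> circle fit"""
    g=cv2.GaussianBlur(cv2.cvtColor(im['pixels'],cv2.COLOR_RGB2GRAY),(0,0),.8).astype(np.float32);P=[]
    rr=np.arange(rlo,rhi,.25)/1e3
    for t in np.linspace(0,2*np.pi,120,endpoint=False):
        q=np.array([proj(im,[c0[0]+r*np.cos(t),c0[1]+r*np.sin(t),z]) for r in rr]).astype(np.float32)
        p=cv2.remap(g,q[:,:1],q[:,1:],1)[:,0];d=sgn*(p[4:]-p[:-4]);k=d.argmax()
        if d[k]>4:P.append([c0[0]+rr[k+2]*np.cos(t),c0[1]+rr[k+2]*np.sin(t)])
    P=np.array(P);f=least_squares(lambda x:np.hypot(P[:,0]-x[0],P[:,1]-x[1])-x[2],[*c0,.03],loss='soft_l1',f_scale=.0007)
    return f.x.round(4),len(P),np.median(abs(f.fun)).round(5)
E
python3 - <<'E'
from h import *
L=lambda f:dict(np.load(f'pics/{f}.npz'))
W,B,A=L('w2'),L('d2'),L('s2')
c=onz(W,283,100,.0545)[:2];print(c)
print('w cup in',circ(W,c,.0545,27,38,1))
print('w boss',circ(W,c,.05,46,58,-1))
for n,im,c0 in(('side',B,c),('scene',L('scene0'),c),('w0',L('wrist0'),c)):
    print(n,'in',circ(im,c0,.0545,27,38,1),'boss',circ(im,c0,.05,46,58,-1))
print('tip',meet(W,(282,213),B,(276,186)))
p=np.array([.566,.0575,.142]);print(proj(W,p),proj(B,p))
E
```

```text
[0.56606835 0.14982074]
w cup in (array([0.5656, 0.1492, 0.0298]), 120, np.float64(0.00013))
w boss (array([0.5656, 0.1501, 0.0517]), 120, np.float64(0.00018))Traceback (most recent call last):
  File "<stdin>", line 8, in <module>
  File "h.py", line 29, in circ
    P=np.array(P);f=least_squares(lambda x:np.hypot(P[:,0]-x[0],P[:,1]-x[1])-x[2],[*c0,.03],loss='soft_l1',f_scale=.0007)
                    ~~~~~~~~~~~~~^^^^^^^^^^^^^^^^^^^^^^^^^^^^^^^^^^^^^^^^^^^^^^^^^^^^^^^^^^^^^^^^^^^^^^^^^^^^^^^^^^^^^^^^
    return func(*args, **kwargs)
    vector_fun = VectorFunction(
        fun_wrapped,
    ...<6 lines>...
        workers=workers
    )
    self._update_fun()
    ~~~~~~~~~~~~~~~~^^
    self.f = self.fun_wrapped(xp_copy(self.x))
             ~~~~~~~~~~~~~~~~^^^^^^^^^^^^^^^^^
    return np.atleast_1d(self.fun(x))
                         ~~~~~~~~^^^
    return self.f(x, *self.args, **self.kwargs)
           ~~~~~~^^^^^^^^^^^^^^^^^^^^^^^^^^^^^^
  File "h.py", line 29, in <lambda>
    P=np.array(P);f=least_squares(lambda x:np.hypot(P[:,0]-x[0],P[:,1]-x[1])-x[2],[*c0,.03],loss='soft_l1',f_scale=.0007)
                                                    ~^^^^^
IndexError: too many indices for array: array is 1-dimensional, but 2 were indexed
```

Run:
```python
from h import *
L=lambda f:dict(np.load(f'pics/{f}.npz'))
W,B=L('w2'),L('d2');c=[.5656,.1495]
W0=L('wrist0')
print('w2 32-38',circ(W,c,.0545,31,36,1),circ(W,c,.0545,37,43,-1))
print('tip',meet(W,(282,213),B,(276,186)))
p=np.array([.566,.0575,.142]);print(proj(W,p),proj(B,p))
print(ctrl.get_state()['position'],ctrl.get_state()['ft_force'])
cv2.imwrite('pics/ring.png',cv2.resize(W['pixels'][40:165,215:350,::-1],None,fx=4,fy=4,interpolation=2))
```

```text
w2 32-38 (array([0.5656, 0.1507, 0.0324]), 120, np.float64(0.0002)) (array([0.5656, 0.1501, 0.0391]), 120, np.float64(0.00013))
tip (array([0.56548584, 0.06066565, 0.13932512]), np.float64(0.0013713942029959555))
[283.54141793 217.83646561] [275.95602342 185.74132185]
[0.5660826  0.05859521 0.22362807] [ 0.03298817 -0.62302648 -1.22004693]
```

View pics/ring.png

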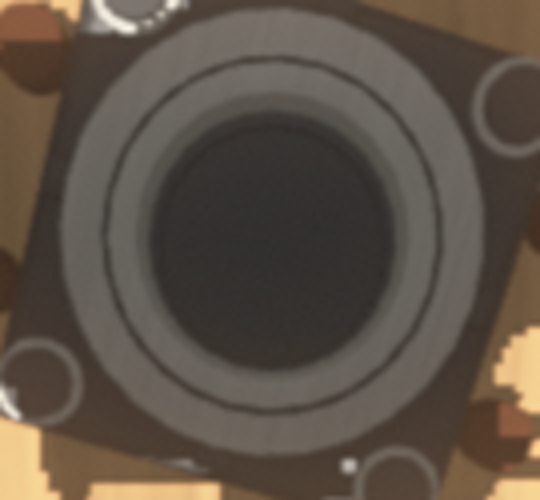

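The ring fit gives the bore centre at (0.5656, 0.1503), with boss radius 51.7 mm (nominal 52) and cup outer radius 39.1 mm (nominal 40). The tip is on the tool axis within 1–3 mm. I'll push at a radius of about 32.5 mm on ±x, so the 10 mm tip clears the bore wall.

```bash
cat > ok.py <<'E'
import sys
from bench import ctrl
s=ctrl.get_state();f=s['ft_force'][2];sys.exit(0 if f<float(sys.argv[1]) else 1)
E
python3 -m crank '[[[8,3,0,0,1],[16,6,0,0,1],[20,7,0,0,1],[20,7,0,0,1],[15,5,0,0,1],[8,3,0,0,1],[3,1,0,0,1],[0,0,10,0,1],[0,0,20,0,1],[0,0,20,0,1]]]'
python3 -m crank '[[[0,0,15,0,1],[0,0,8,0,1],[0,0,3,0,1],[0,0,0,0,1],[0,0,0,0,1],[0,0,0,0,1],[0,0,0,0,1]]]'
python3 - <<'E'
from h import *
s=ctrl.get_state();print(s['position'],s['ft_force'])
W=snap('wrist','w3');B=snap('side','d3')
cv2.imwrite('pics/c3.png',np.hstack([cv2.resize(W['pixels'][150:300,200:350,::-1],(390,390),interpolation=2),cv2.resize(B['pixels'][120:230,220:330,::-1],(390,390),interpolation=2)]))
p=s['position']-[0,0,.0816];print(proj(W,p),proj(B,p))
E
```

```text
time: 6.23
position: [0.5985, 0.1483, 0.1732]
tool_rot: [2.222, 2.218, 0.001]
ft_force: [-1.0, 0.2, -2.1]
grip_width: 0.151
grip_force: 50.0
time: 6.82
position: [0.5987, 0.1501, 0.1488]
tool_rot: [2.221, 2.221, 0.003]
ft_force: [-0.4, 0.7, -2.3]
grip_width: 0.152
grip_force: 50.0
[0.59873089 0.15012536 0.14882739] [-0.38531842  0.73204476 -2.25133727]
[283.24451253 217.92595784] [289.55988159 190.65151194]
```

View pics/c3.png

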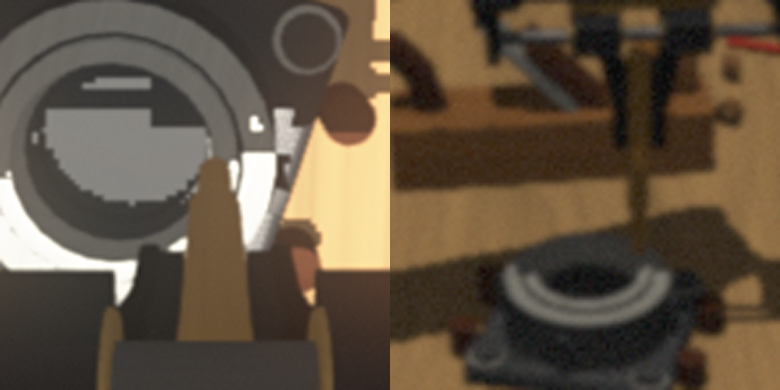

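The tip is at wrist (283,214), on the tool axis as predicted and above the +x side of the rim. Now to feel for contact.

```bash
python3 -m crank '[[[0,-0.6,4,0,1],[0,0,4,0,1],[0,0,2,0,1],[0,0,0,0,1],[0,0,0,0,1]]]' && python3 ok.py 2 && python3 -m crank '[[[0,0,1,0,1],[0,0,0,0,1]]]' && python3 ok.py 2 && python3 -m crank '[[[0,0,1,0,1],[0,0,0,0,1]]]' && python3 ok.py 2 && python3 -m crank '[[[0,0,1,0,1],[0,0,0,0,1]]]'  && python3 ok.py 2 && python3 -m crank '[[[0,0,1,0,1],[0,0,0,0,1]]]'
```

```text
time: 7.33
position: [0.5972, 0.1499, 0.1372]
tool_rot: [-2.221, -2.221, 0.001]
ft_force: [-1.1, 0.1, -1.3]
grip_width: 0.146
grip_force: 50.0
time: 7.5
position: [0.5975, 0.15, 0.1365]
tool_rot: [2.221, 2.221, 0.0]
ft_force: [-0.8, -0.4, -1.5]
grip_width: 0.151
grip_force: 50.0
time: 7.67
position: [0.5977, 0.15, 0.1362]
tool_rot: [2.221, 2.221, 0.001]
ft_force: [-0.6, -0.6, 1.0]
grip_width: 0.147
grip_force: 50.0
time: 7.83
position: [0.5978, 0.1501, 0.1356]
tool_rot: [2.221, 2.221, 0.002]
ft_force: [-1.9, -0.8, 4.1]
grip_width: 0.15
grip_force: 50.0
```

```bash
for i in 1; do python3 -m crank '[[[0,0,0.5,0,1],[0,0,0,0,1]]]' && python3 ok.py 12 && python3 -m crank '[[[0,0,0.5,0,1],[0,0,0,0,1]]]' && python3 ok.py 12 && python3 -m crank '[[[0,0,0.5,0,1],[0,0,0,0,1]]]'; done | egrep 'time|pos|ft'
```

```text
time: 8.0
position: [0.5979, 0.1501, 0.1351]
ft_force: [-1.7, -0.1, 5.8]
time: 8.17
position: [0.5979, 0.1501, 0.1347]
ft_force: [-0.4, -1.5, 5.4]
time: 8.33
position: [0.598, 0.1501, 0.1343]
ft_force: [-0.8, -0.4, 5.8]
```

Moving at about 7 N, as expected. Now the opposite side (-x) to the same depth.

```bash
(python3 -m crank '[[[0,0,-7,0,1],[0,-8,0,0,1],[0,-16,0,0,1],[0,-17,0,0,1],[0,-16,0,0,1],[0,-8,0,0,1],[0,0,0,0,1],[0,0,2,0,1],[0,0,2,0,1],[0,0,0,0,1]]]' && python3 -m crank '[[[0,0,0.5,0,1],[0,0,0.5,0,1]]]' && python3 -m crank '[[[0,0,0.5,0,1],[0,0,0.5,0,1]]]' && python3 ok.py 12 && python3 -m crank '[[[0,0,0.5,0,1],[0,0,0.5,0,1],[0,0,0,0,1]]]')| egrep 'time|pos|ft'
```

```text
time: 9.17
position: [0.5333, 0.1499, 0.1359]
ft_force: [0.4, -0.1, -1.1]
time: 9.33
position: [0.5333, 0.1499, 0.1357]
ft_force: [-0.2, -0.8, 3.7]
time: 9.5
position: [0.5331, 0.15, 0.1347]
ft_force: [-0.7, -1.5, 4.2]
time: 9.75
position: [0.5329, 0.15, 0.1336]
ft_force: [0.6, -0.0, 5.4]
```

```bash
(python3 -m crank '[[[0,0,-7,0,1],[0,8,0,0,1],[0,16,0,0,1],[0,17,0,0,1],[0,16,0,0,1],[0,8,0,0,1],[0,0,0,0,1],[0,0,2,0,1],[0,0,2,0,1],[0,0,1,0,1]]]' && python3 -m crank '[[[0,0,0.5,0,1],[0,0,0.5,0,1],[0,0,0.5,0,1]]]' && python3 ok.py 12 && python3 -m crank '[[[0,0,0.5,0,1],[0,0,0.5,0,1],[0,0,0.5,0,1],[0,0,0.5,0,1],[0,0,0,0,1]]]' && python3 ok.py 12 && python3 -m crank '[[[0,0,-7,0,1],[0,-8,0,0,1],[0,-16,0,0,1],[0,-17,0,0,1],[0,-16,0,0,1],[0,-8,0,0,1],[0,0,0,0,1],[0,0,2,0,1],[0,0,2,0,1],[0,0,1,0,1]]]' && python3 -m crank '[[[0,0,0.5,0,1],[0,0,0.5,0,1],[0,0,0.5,0,1]]]' && python3 ok.py 12 && python3 -m crank '[[[0,0,0.5,0,1],[0,0,0.5,0,1],[0,0,0.5,0,1],[0,0,0.5,0,1],[0,0,0,0,1]]]' )| egrep 'time|pos|ft'
```

```text
time: 10.58
position: [0.5963, 0.1501, 0.1345]
ft_force: [0.2, 0.0, 0.0]
time: 10.83
position: [0.5969, 0.1502, 0.1342]
ft_force: [-3.0, 0.3, 4.1]
time: 11.25
position: [0.5974, 0.1502, 0.1323]
ft_force: [-3.9, -0.0, 6.7]
time: 12.08
position: [0.5333, 0.1498, 0.1335]
ft_force: [-0.4, -0.6, 2.1]
time: 12.33
position: [0.5332, 0.1499, 0.1327]
ft_force: [-0.7, -1.0, 4.5]
time: 12.75
position: [0.5329, 0.15, 0.1308]
ft_force: [0.3, -0.2, 5.6]
```

About 4.4 mm driven so far, evenly on both sides. From here on I check the force in finer steps.

```bash
(python3 -m crank '[[[0,0,-7,0,1],[0,8,0,0,1],[0,16,0,0,1],[0,17,0,0,1],[0,16,0,0,1],[0,8,0,0,1],[0,0,0,0,1],[0,0,2,0,1],[0,0,2,0,1],[0,0,1,0,1]]]' && python3 -m crank '[[[0,0,0.5,0,1],[0,0,0.5,0,1],[0,0,0.5,0,1]]]' && python3 ok.py 10 && python3 -m crank '[[[0,0,0.5,0,1],[0,0,0.5,0,1]]]' && python3 ok.py 10 && python3 -m crank '[[[0,0,0.5,0,1],[0,0,0.5,0,1]]]' && python3 ok.py 10 && python3 -m crank '[[[0,0,-7,0,1],[0,-8,0,0,1],[0,-16,0,0,1],[0,-17,0,0,1],[0,-16,0,0,1],[0,-8,0,0,1],[0,0,0,0,1],[0,0,2,0,1],[0,0,2,0,1],[0,0,1,0,1]]]' && python3 -m crank '[[[0,0,0.5,0,1],[0,0,0.5,0,1],[0,0,0.5,0,1]]]' && python3 ok.py 10 && python3 -m crank '[[[0,0,0.5,0,1],[0,0,0.5,0,1]]]' && python3 ok.py 10 && python3 -m crank '[[[0,0,0.5,0,1],[0,0,0.5,0,1]]]')| egrep 'time|pos|ft'
```

```text
time: 13.58
position: [0.5967, 0.1502, 0.1322]
ft_force: [-1.8, 0.2, 3.7]
time: 13.83
position: [0.597, 0.1502, 0.1313]
ft_force: [-2.2, -0.9, 3.8]
time: 14.0
position: [0.5973, 0.1502, 0.1302]
ft_force: [-3.1, -0.2, 6.0]
time: 14.17
position: [0.5974, 0.1502, 0.1295]
ft_force: [-3.0, -1.0, 7.3]
time: 15.0
position: [0.5334, 0.1498, 0.1306]
ft_force: [-0.8, -0.4, 3.2]
time: 15.25
position: [0.5332, 0.1499, 0.1297]
ft_force: [-0.3, -1.5, 4.3]
time: 15.42
position: [0.5331, 0.1499, 0.1288]
ft_force: [-1.3, -0.9, 5.8]
time: 15.58
position: [0.533, 0.15, 0.128]
ft_force: [-1.5, -0.8, 6.0]
```

```bash
(python3 -m crank '[[[0,0,-8,0,1],[0,8,0,0,1],[0,16,0,0,1],[0,17,0,0,1],[0,16,0,0,1],[0,8,0,0,1],[0,0,0,0,1],[0,0,2,0,1],[0,0,2,0,1],[0,0,2,0,1]]]' && python3 -m crank '[[[0,0,0.5,0,1],[0,0,0.5,0,1],[0,0,0.5,0,1]]]' && python3 ok.py 10 && python3 -m crank '[[[0,0,0.5,0,1],[0,0,0.5,0,1]]]' && python3 ok.py 10 && python3 -m crank '[[[0,0,0.5,0,1],[0,0,0.5,0,1]]]' && python3 ok.py 10 && python3 -m crank '[[[0,0,-8,0,1],[0,-8,0,0,1],[0,-16,0,0,1],[0,-17,0,0,1],[0,-16,0,0,1],[0,-8,0,0,1],[0,0,0,0,1],[0,0,2,0,1],[0,0,2,0,1],[0,0,2,0,1]]]' && python3 -m crank '[[[0,0,0.5,0,1],[0,0,0.5,0,1],[0,0,0.5,0,1]]]' && python3 ok.py 10 && python3 -m crank '[[[0,0,0.5,0,1],[0,0,0.5,0,1]]]' && python3 ok.py 10 && python3 -m crank '[[[0,0,0.5,0,1],[0,0,0.5,0,1]]]')| egrep 'time|pos|ft'
```

```text
time: 16.42
position: [0.5966, 0.1503, 0.1291]
ft_force: [-1.4, -0.6, 4.2]
time: 16.67
position: [0.597, 0.1502, 0.1284]
ft_force: [-2.5, 0.1, 4.3]
time: 16.83
position: [0.5972, 0.1502, 0.1273]
ft_force: [-3.3, 0.5, 5.9]
time: 17.0
position: [0.5974, 0.1503, 0.1265]
ft_force: [-3.1, -0.4, 7.4]
time: 17.83
position: [0.5333, 0.1498, 0.1275]
ft_force: [-1.1, -0.7, 3.4]
time: 18.08
position: [0.5332, 0.1499, 0.1267]
ft_force: [-0.5, -0.7, 5.1]
time: 18.25
position: [0.5331, 0.1499, 0.1259]
ft_force: [-1.3, -1.7, 5.8]
time: 18.42
position: [0.533, 0.15, 0.125]
ft_force: [-1.7, -0.8, 6.2]
```

```bash
(python3 -m crank '[[[0,0,-8,0,1],[0,8,0,0,1],[0,16,0,0,1],[0,17,0,0,1],[0,16,0,0,1],[0,8,0,0,1],[0,0,0,0,1],[0,0,2,0,1],[0,0,2,0,1],[0,0,2,0,1]]]' && python3 -m crank '[[[0,0,0.5,0,1],[0,0,0.5,0,1],[0,0,0.5,0,1]]]' && python3 ok.py 10 && python3 -m crank '[[[0,0,0.5,0,1],[0,0,0.5,0,1]]]' && python3 ok.py 10 && python3 -m crank '[[[0,0,0.5,0,1],[0,0,0.5,0,1]]]' && python3 ok.py 10 && python3 -m crank '[[[0,0,-8,0,1],[0,-8,0,0,1],[0,-16,0,0,1],[0,-17,0,0,1],[0,-16,0,0,1],[0,-8,0,0,1],[0,0,0,0,1],[0,0,2,0,1],[0,0,2,0,1],[0,0,2,0,1]]]' && python3 -m crank '[[[0,0,0.5,0,1],[0,0,0.5,0,1],[0,0,0.5,0,1]]]' && python3 ok.py 10 && python3 -m crank '[[[0,0,0.5,0,1],[0,0,0.5,0,1]]]' && python3 ok.py 10 && python3 -m crank '[[[0,0,0.5,0,1],[0,0,0.5,0,1]]]')| egrep 'time|pos|ft'
```

```text
time: 19.25
position: [0.5966, 0.1502, 0.1261]
ft_force: [-1.7, -0.9, 3.9]
time: 19.5
position: [0.597, 0.1502, 0.1253]
ft_force: [-2.1, 0.1, 4.5]
time: 19.67
position: [0.5972, 0.1502, 0.1243]
ft_force: [-3.4, -0.1, 5.8]
time: 19.83
position: [0.5974, 0.1503, 0.1236]
ft_force: [-2.9, -1.4, 7.1]
time: 20.67
position: [0.5333, 0.1498, 0.1245]
ft_force: [-1.3, 0.8, 2.9]
time: 20.92
position: [0.5332, 0.1499, 0.1237]
ft_force: [-1.2, -1.4, 4.9]
time: 21.08
position: [0.5331, 0.15, 0.1229]
ft_force: [-2.2, -1.3, 6.2]
time: 21.25
position: [0.5332, 0.15, 0.1226]
ft_force: [-3.1, -0.9, 11.9]
```

The -x side has gone solid at TCP z=0.1226. Now the +x side, in small steps.

```bash
(python3 -m crank '[[[0,0,-8,0,1],[0,8,0,0,1],[0,16,0,0,1],[0,17,0,0,1],[0,16,0,0,1],[0,8,0,0,1],[0,0,0,0,1],[0,0,2,0,1],[0,0,2,0,1],[0,0,2,0,1]]]' && python3 -m crank '[[[0,0,0.5,0,1],[0,0,0.5,0,1]]]' && python3 ok.py 10 && python3 -m crank '[[[0,0,0.5,0,1],[0,0,0,0,1]]]' && python3 ok.py 10 && python3 -m crank '[[[0,0,0.5,0,1],[0,0,0,0,1]]]' && python3 ok.py 10 && python3 -m crank '[[[0,0,0.5,0,1],[0,0,0,0,1]]]' && python3 ok.py 10 && python3 -m crank '[[[0,0,0.5,0,1],[0,0,0,0,1]]]')| egrep 'time|pos|ft'
```

```text
time: 22.08
position: [0.5966, 0.1503, 0.1231]
ft_force: [-2.0, -0.2, 4.7]
time: 22.25
position: [0.5969, 0.1503, 0.1229]
ft_force: [-2.6, -0.5, 4.5]
time: 22.42
position: [0.597, 0.1503, 0.1225]
ft_force: [-3.4, -0.9, 5.9]
time: 22.58
position: [0.5971, 0.1503, 0.1224]
ft_force: [-3.7, -0.8, 8.0]
time: 22.75
position: [0.5972, 0.1503, 0.1223]
ft_force: [-3.8, -0.1, 9.4]
time: 22.92
position: [0.5973, 0.1504, 0.1222]
ft_force: [-4.9, -1.3, 10.6]
```

Solid here too, at 0.1223. I firm it up to about 15 N, then recheck -x.

```bash
(python3 -m crank '[[[0,0,0.5,0,1],[0,0,0.5,0,1],[0,0,0,0,1]]]' && python3 -m crank '[[[0,0,-8,0,1],[0,-8,0,0,1],[0,-16,0,0,1],[0,-17,0,0,1],[0,-16,0,0,1],[0,-8,0,0,1],[0,0,0,0,1],[0,0,2,0,1],[0,0,2,0,1],[0,0,1,0,1]]]' && python3 ok.py 10 && python3 -m crank '[[[0,0,0.5,0,1],[0,0,0.5,0,1]]]' && python3 ok.py 10 && python3 -m crank '[[[0,0,0.5,0,1],[0,0,0.5,0,1]]]' && python3 ok.py 10 && python3 -m crank '[[[0,0,0.5,0,1],[0,0,0,0,1]]]' && python3 ok.py 10 && python3 -m crank '[[[0,0,0.5,0,1],[0,0,0,0,1]]]')| egrep 'time|pos|ft'
```

```text
time: 23.17
position: [0.5974, 0.1504, 0.122]
ft_force: [-6.2, -1.0, 13.4]
time: 24.0
position: [0.5336, 0.1499, 0.1227]
ft_force: [-2.9, -1.8, 8.7]
time: 24.17
position: [0.5337, 0.15, 0.1226]
ft_force: [-2.6, -0.5, 11.3]
```

```bash
(python3 -m crank '[[[0,0,0.5,0,1],[0,0,0.3,0,1],[0,0,0,0,1]]]' && python3 -m crank '[[[0,0,-8,0,1],[4,4,0,0,1],[8,8,0,0,1],[9,9,0,0,1],[8,8,0,0,1],[3.5,3.5,0,0,1],[0,0,0,0,1],[0,0,2,0,1],[0,0,1,0,1],[0,0,0,0,1]]]' && python3 ok.py 8 && python3 -m crank '[[[0,0,0.5,0,1],[0,0,0.5,0,1],[0,0,0,0,1]]]' && python3 ok.py 8 && python3 -m crank '[[[0,0,0.5,0,1],[0,0,0.5,0,1]]]' && python3 ok.py 10 && python3 -m crank '[[[0,0,0.5,0,1],[0,0,0.5,0,1]]]' && python3 ok.py 10 && python3 -m crank '[[[0,0,0.5,0,1],[0,0,0.5,0,1]]]')| egrep 'time|pos|ft'
```

```text
time: 24.42
position: [0.5338, 0.15, 0.1226]
ft_force: [-3.9, -1.3, 12.1]
time: 25.25
position: [0.5644, 0.1817, 0.1247]
ft_force: [0.5, 0.7, -1.1]
time: 25.5
position: [0.5648, 0.1822, 0.1243]
ft_force: [0.1, 0.3, -2.7]
time: 25.67
position: [0.565, 0.1824, 0.1234]
ft_force: [0.6, 0.2, -0.8]
time: 25.83
position: [0.565, 0.1825, 0.1228]
ft_force: [-2.0, -0.6, 4.0]
time: 26.0
position: [0.5652, 0.1826, 0.1227]
ft_force: [-3.5, -1.4, 9.5]
```

```bash
(python3 -m crank '[[[0,0,0.5,0,1],[0,0,0.3,0,1],[0,0,0,0,1]]]' && python3 -m crank '[[[0,0,-8,0,1],[-8,0,0,0,1],[-16,0,0,0,1],[-17,0,0,0,1],[-16,0,0,0,1],[-8,0,0,0,1],[0,0,0,0,1],[0,0,2,0,1],[0,0,2,0,1],[0,0,0,0,1]]]' && python3 ok.py 8 && python3 -m crank '[[[0,0,0.5,0,1],[0,0,0.5,0,1]]]' && python3 ok.py 10 && python3 -m crank '[[[0,0,0.5,0,1],[0,0,0.5,0,1]]]' && python3 ok.py 10 && python3 -m crank '[[[0,0,0.5,0,1],[0,0,0.5,0,1]]]' && python3 ok.py 10 && python3 -m crank '[[[0,0,0.5,0,1],[0,0,0.5,0,1]]]')| egrep 'time|pos|ft'
```

```text
time: 26.25
position: [0.5653, 0.1826, 0.1227]
ft_force: [-3.0, -1.4, 9.5]
time: 27.08
position: [0.5644, 0.1189, 0.1238]
ft_force: [-0.0, 0.6, -1.6]
time: 27.25
position: [0.5648, 0.1184, 0.1234]
ft_force: [-0.8, 0.7, -1.6]
time: 27.42
position: [0.565, 0.1179, 0.1228]
ft_force: [-1.2, 0.2, 2.0]
time: 27.58
position: [0.5651, 0.1179, 0.1225]
ft_force: [-2.5, 1.0, 7.0]
time: 27.75
position: [0.5653, 0.118, 0.1223]
ft_force: [-3.3, -0.8, 11.4]
```

All four points go solid within 0.5 mm of each other. I firm up S and N to about 15 N to make sure.

```bash
(python3 -m crank '[[[0,0,0.5,0,1],[0,0,0.3,0,1],[0,0,0,0,1]]]' && python3 -m crank '[[[0,0,-8,0,1],[8,0,0,0,1],[16,0,0,0,1],[17,0,0,0,1],[16,0,0,0,1],[8,0,0,0,1],[0,0,0,0,1],[0,0,2,0,1],[0,0,2,0,1],[0,0,1,0,1]]]' && python3 ok.py 9 && python3 -m crank '[[[0,0,0.5,0,1],[0,0,0.5,0,1]]]' && python3 ok.py 10 && python3 -m crank '[[[0,0,0.5,0,1],[0,0,0.5,0,1]]]' && python3 ok.py 11 && python3 -m crank '[[[0,0,0.5,0,1],[0,0,0.5,0,1]]]' && python3 ok.py 11 && python3 -m crank '[[[0,0,0.5,0,1],[0,0,0.5,0,1]]]')| egrep 'time|pos|ft'
```

```text
time: 28.0
position: [0.5654, 0.118, 0.1222]
ft_force: [-3.8, 0.8, 11.3]
time: 28.83
position: [0.5653, 0.1811, 0.1228]
ft_force: [-1.0, -0.4, 5.0]
time: 29.0
position: [0.5653, 0.1814, 0.1227]
ft_force: [-3.1, -2.0, 7.3]
time: 29.17
position: [0.5654, 0.1815, 0.1226]
ft_force: [-2.6, -1.5, 10.8]
time: 29.33
position: [0.5656, 0.1815, 0.1224]
ft_force: [-4.4, -2.7, 15.6]
```

```bash
(python3 -m crank '[[[0,0,-9,0,1],[-4,-4,0,0,1],[-8,-8,0,0,1],[-9,-9,0,0,1],[-8,-8,0,0,1],[-3,-3.5,0,0,1],[0,0,0,0,1],[0,0,2,0,1],[0,0,2,0,1],[0,0,2,0,1]]]' && python3 ok.py 9 && python3 -m crank '[[[0,0,0.5,0,1],[0,0,0.5,0,1]]]' && python3 ok.py 10 && python3 -m crank '[[[0,0,0.5,0,1],[0,0,0.5,0,1]]]' && python3 ok.py 11 && python3 -m crank '[[[0,0,0.5,0,1],[0,0,0.5,0,1]]]' && python3 ok.py 12 && python3 -m crank '[[[0,0,0.5,0,1],[0,0,0.5,0,1]]]')| egrep 'time|pos|ft'
```

```text
time: 30.17
position: [0.5327, 0.1511, 0.1226]
ft_force: [-2.0, -0.4, 12.6]
```

Solid at 14 N all the way round. Now lift, return above the block and look at the tip against the hole.

```bash
(python3 -m crank '[[[0,0,-5,0,1],[0,0,-12,0,1],[0,0,-18,0,1],[0,0,-20,0,1],[0,0,-20,0,1],[0,0,-16,0,1],[0,0,-10,0,1],[0,0,-4,0,1],[0,0,0,0,1],[0,0,0,0,1]]]'; python3 -m crank '[[[-12,0,0,0,1],[-28,0,0,0,1],[-38,0,0,0,1],[-40,0,0,0,1],[-40,0,0,0,1],[-40,0,0,0,1],[-40,0,0,0,1],[-40,0,0,0,1],[-38,0,0,0,1],[-30,0,0,0,1]]]';python3 -m crank '[[[-20,0,0,0,1],[-10,0,0,0,1],[-4,0,0,0,1],[0,0,0,0,1],[0,0,0,0,1],[0,0,0,0,1],[0,0,0,0,1],[0,0,0,0,1]]]')| egrep 'time|pos|rot|ft'
python3 - <<'E'
from h import *
s=ctrl.get_state();print(s['position'])
W=snap('wrist','w4');B=snap('side','d4');A=snap('scene','s4')
cv2.imwrite('pics/c4.png',np.hstack([cv2.resize(W['pixels'][130:280,205:355,::-1],(390,390),interpolation=2),cv2.resize(B['pixels'][240:390,210:340,::-1],(390,450),interpolation=2)[:390]]))
h=np.array([.532,-.23,.06]);t=s['position']-[0,0,.0816]
for im in(W,B):print(proj(im,h),proj(im,t))
print('punch/hole1 rel',proj(W,[.546,-.3,.06]))
E
```

```text
time: 31.0
position: [0.5321, 0.1504, 0.2271]
tool_rot: [-2.221, -2.221, 0.001]
ft_force: [-1.7, -0.6, -2.2]
time: 31.83
position: [0.5304, -0.2004, 0.2266]
tool_rot: [-2.225, -2.217, 0.004]
ft_force: [0.3, 0.3, -1.6]
time: 32.5
position: [0.5328, -0.2282, 0.2278]
tool_rot: [2.219, 2.224, 0.001]
ft_force: [-0.7, -0.8, -1.9]
[ 0.53277878 -0.22816619  0.22780197]
[282.42500813 195.43734879] [283.43494824 217.91245213]
[262.09894436 330.17285519] [260.79927961 290.48082402]
punch/hole1 rel [295.04399278 257.3331801 ]
```

View pics/c4.png

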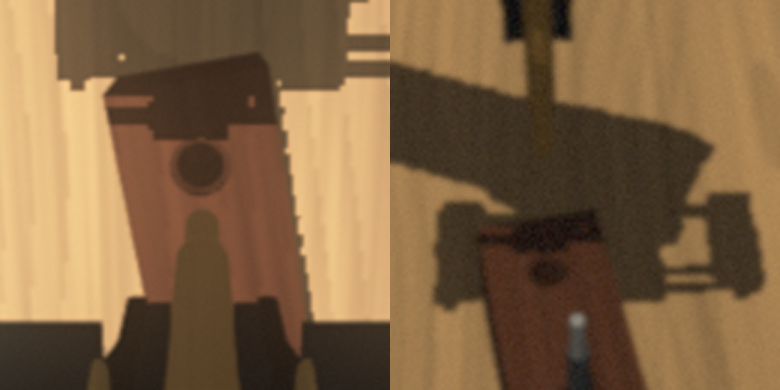

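The hole is at wrist (282,193.5) / side (262,331), within 1–2 mm of the planned (0.532,-0.2295), and the drift hangs straight. Small correction and descend.

```bash
(python3 -m crank '[[[-1.3,-0.8,8,0,1],[0,0,18,0,1],[0,0,20,0,1],[0,0,18,0,1],[0,0,10,0,1],[0,0,5,0,1],[0,0,0,0,1],[0,0,0,0,1]]]'; python3 -m crank '[[[0,0,4,0,1],[0,0,4,0,1],[0,0,4,0,1],[0,0,4,0,1]]]' && python3 ok.py 3 && python3 -m crank '[[[0,0,5,0,1],[0,0,5,0,1],[0,0,5,0,1]]]' && python3 ok.py 3 && python3 -m crank '[[[0,0,4,0,1],[0,0,4,0,1],[0,0,4,0,1],[0,0,3,0,1],[0,0,0,0,1]]]') | egrep 'time|pos|ft'
```

```text
time: 33.32
position: [0.532, -0.231, 0.1492]
ft_force: [0.5, 0.2, -1.7]
time: 33.65
position: [0.5318, -0.2308, 0.1326]
ft_force: [0.2, -0.3, -1.9]
time: 33.9
position: [0.5315, -0.2308, 0.1171]
ft_force: [0.1, -0.0, -2.0]
time: 34.32
position: [0.5312, -0.2306, 0.1019]
ft_force: [-1.0, 0.4, -1.3]
```

```bash
(python3 -m crank '[[[0.5,0.4,3,0,1],[0.5,0.4,3,0,1],[0,0,2,0,1],[0,0,0,0,1],[0,0,0,0,1]]]' && python3 ok.py 2 && python3 -m crank '[[[0,0,0.6,0,1],[0,0,0,0,1]]]' && python3 ok.py 1 && python3 -m crank '[[[0,0,0.6,0,1],[0,0,0,0,1]]]' && python3 ok.py 1 && python3 -m crank '[[[0,0,0.6,0,1],[0,0,0,0,1]]]' && python3 ok.py 1 && python3 -m crank '[[[0,0,0.6,0,1],[0,0,0,0,1]]]') | egrep 'time|pos|ft'
```

```text
time: 34.73
position: [0.5324, -0.2298, 0.0946]
ft_force: [-0.6, 0.0, -1.1]
time: 34.9
position: [0.5325, -0.2299, 0.0942]
ft_force: [0.9, -0.3, -0.7]
time: 35.07
position: [0.5324, -0.2299, 0.0935]
ft_force: [1.0, -0.5, -1.2]
time: 35.23
position: [0.5324, -0.2298, 0.0928]
ft_force: [0.2, -0.6, -2.1]
time: 35.4
position: [0.5324, -0.2298, 0.0922]
ft_force: [0.1, 0.0, -2.4]
```

```bash
(python3 -m crank '[[[0,0,0.4,0,1],[0,0,0,0,1]]]' && python3 ok.py 0 && python3 -m crank '[[[0,0,0.4,0,1],[0,0,0,0,1]]]' && python3 ok.py 0 && python3 -m crank '[[[0,0,0.4,0,1],[0,0,0,0,1]]]' && python3 ok.py 0 && python3 -m crank '[[[0,0,0.4,0,1],[0,0,0,0,1]]]') | egrep 'time|pos|ft'
```

```text
time: 35.57
position: [0.5324, -0.2298, 0.0918]
ft_force: [-0.3, -0.4, -1.5]
time: 35.73
position: [0.5325, -0.2299, 0.0916]
ft_force: [0.2, 0.1, -0.6]
time: 35.9
position: [0.5326, -0.2299, 0.0915]
ft_force: [-1.2, 0.5, 2.2]
```

It rests on the hole bottom, at the same height as when I gripped it. Open slowly, then retreat.

```bash
(python3 -m crank '[[[0,0,0,0,0.6],[0,0,0,0,0.6],[0,0,0,0,0.4],[0,0,0,0,0.2],[0,0,0,0,0],[0,0,0,0,-0.3],[0,0,0,0,-0.6],[0,0,0,0,-1],[0,0,0,0,-1],[0,0,0,0,-1]]]'; python3 -m crank '[[[0,0,0,0,-1],[0,0,0,0,-1],[0,0,-6,0,-1],[0,0,-15,0,-1],[0,0,-20,0,-1],[0,0,-20,0,-1],[0,0,-20,0,-1],[0,0,-20,0,-1],[0,0,-15,0,-1],[0,0,-10,0,-1]]]'; python3 -m crank '[[[0,0,-4,0,-1],[10,0,0,0,-1],[20,4,0,0,-1],[30,5,0,0,-1],[35,5,0,0,-1],[35,5,0,0,-1],[35,5,0,0,-1],[25,5,0,0,-1],[12,3,0,0,-1],[5,1,0,0,-1]]]'; python3 -m crank '[[[0,0,0,0,-1],[0,0,0,0,-1],[0,0,0,0,-1],[0,0,0,0,-1]]]') | egrep 'time|pos|ft|width'
python3 - <<'E'
from h import *
W=snap('wrist','w5');B=snap('side','d5')
cv2.imwrite('pics/c5.png',np.hstack([cv2.resize(W['pixels'][:,:,::-1],(480,360)),B['pixels'][150:400,120:430,::-1][:, :300],][:1]+[cv2.resize(B['pixels'][200:400,200:350,::-1],(270,360))]))
c=[.5656,.1503]
for z in(.041,):print(circ(W,c,z,30,35,1),circ(W,c,.05,46,58,-1),proj(W,[*c,z]))
E
```

```text
time: 36.73
position: [0.5324, -0.2298, 0.0911]
ft_force: [-0.1, 0.3, -0.0]
grip_width: 0.718
time: 37.57
position: [0.5332, -0.2302, 0.2197]
ft_force: [0.4, -0.1, 0.0]
grip_width: 0.999
time: 38.4
position: [0.565, -0.0195, 0.2199]
ft_force: [-0.5, -1.1, -0.0]
grip_width: 0.999
time: 38.73
position: [0.5652, -0.0251, 0.221]
ft_force: [-0.6, -0.0, 0.8]
grip_width: 1.0
(array([0.5658, 0.15  , 0.0326]), 67, np.float64(0.00015)) (array([0.5657, 0.1497, 0.0515]), 63, np.float64(0.00012)) [282.96100261   6.38953165]
```

View pics/c5.png

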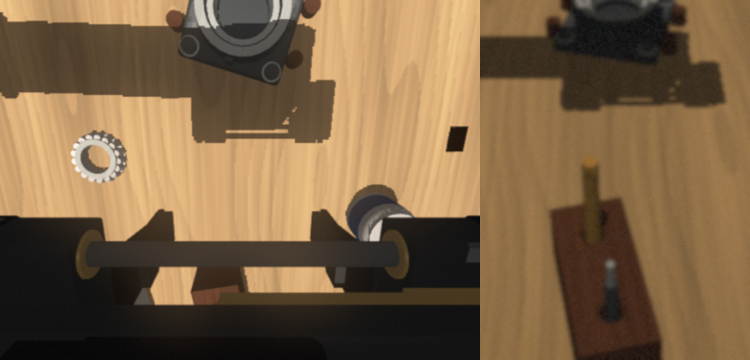

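The drift stands upright in its hole (side crop, top at (590,160)), with the punch undisturbed beside it. The cup is down inside the bore, and its ring centre and radius fit at the seated height. Handing in.

```bash
python3 -c "
from bench import job
print(job.close_job())"
```

```text
the job is handed in; nothing more can be done
None
```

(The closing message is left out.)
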